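# Stand the starter solenoids in a row on the parts tray

### The arm

A 6-joint arm with a two-finger parallel gripper is mounted at the origin on the work surface. World frame = base frame: x ahead of the robot, y to its left, z up, the work surface at z = 0. Lengths are in m, angles in rad, forces in N, time in s.
With the tool pointing down it reaches from about 0.275 to 0.85 m from the base axis. Payload 19 kg.
Tool frame: the origin (TCP) lies at the very end of the fingers, on their centre line; the grasp point (between the pads) lies 19 mm behind it; z points along the fingers, y is the line along which they close (so a half turn about z gives the same grasp; the last joint's range is limited). The gripper opens to 85 mm and grips with 20 to 120 N. Pads are 22 mm wide; open, the fingers measure 114 mm over their backs; the gripper's body (76 mm by 85 mm) begins 54 mm behind the grasp point. The pads swing forward as they close: fully open they stand 13 mm farther back than shut.
Start: joints at [-1.371, 0.15, 1.437, -0, 1.554, -0.134], TCP at [0.188, -0.543, 0.231] pointing down, gripper open.
Joint ranges: [-2.8, 2.8], [-0.68, 2.1], [0.12, 2.68], [-1.39, 4.53], [0.16, 2.79], [-2.81, 2.81]. Speed limits (rad/s): [1.89, 1.89, 2.22, 3.01, 3.01, 3.01].

### API

Orientations are given as a 3x3 rotation matrix whose columns are the frame's x, y, z axes.
In Python, from cell import bot gives the robot as it stands. The module is installed in compiled form; this text tells all that it offers.
- The arm moves only by the tool step_arm, never from a script. Its arguments are lists of equal length, an entry for each row: "offset": the shift along the world's x, y, z each as a share of 100 mm, from -1 to 1, a list of three; "rot": the turn, a rotation vector about the world's x, y, z each as a share of pi/2 rad, from -1 to 1, a list of three. In form: {"offset": [[dx, dy, dz], ...], "rot": [[wx, wy, wz], ...]}. A call has 1 to 12 rows; each row is the pose to reach, as a shift and turn from the pose commanded when the call began; what a row does not reach only later rows make up. A row lasts 1/10 s, in which the tool goes at most 50 mm and 8.59 degrees, less where a joint would pass 70% of its speed; a pose out of reach is approached as far as the arm can. A call with a number of a shift or a turn outside -1 to 1 is refused whole. A call with a gripper value outside its range is refused whole. "fingers" is the closure, from 0 (fully open) to 1 (shut), set as the call begins (left out, the last holds). The fingers move at their own pace and stop on an object; "force" is the grip in N (left out, the last holds). Time passes only in rows, so rows that repeat a pose let the fingers close. It gives the time, the measured TCP pose, the force, the opening and the grip force at its end, in the units of the state.
- bot.state(): the state, without advancing time (a new reading comes with each control period).
- bot.snapshot(name): name is "side" or "top" or "wrist"; returns a dict with "color" (420x560x3 uint8, blue, green, red), "fx", "fy", "cx", "cy" (pixels), "rvec" (rotation vector, rad) and "tvec" (3), from world to camera coordinates, as OpenCV has them; the wrist camera has in their place "hand_eye" (4x4, takes a point from camera to tool coordinates, whose origin is the TCP and whose axes are the flange's). Camera axes: x right, y down, z forward; pixel columns grow to the right and rows downward; lengths in m; the calibration is good to about 2 mm. A picture is of the moment at which its call begins: read the wrist's pose just before it. There is no depth.
- bot.sign_off(): hands the job in; it is judged then, once.
Trained networks look in a picture, given as the dict that the camera call returned (one of the last four; its "shot" number tells which), for a name from the list of things; names that differ only in an ending like _2 or _b are one class to them, and where a whole thing is asked for, a point or a joint stands for the part that bears it (a point fixed in the world has none). Each returns a list of dicts, best first, with "score" (0 to 1); they miss things now and then, are a little off and sometimes report something else, mostly with a low value. They report only what shows in the picture. A call takes as long as a camera call.
- bot.search_frame(picture, thing): "rect" ([left, top, width, height] in pixels, round what is visible of it).
- bot.masks_of(picture, thing): "region" (420x560 bool, what is visible of it) and "rect" ([left, top, width, height] in pixels, round what is visible of it).
The state is a dict: "time": time; "joint_positions": joint angles; "qd": joint speeds; "joint_efforts": joint torques, N m; "position": TCP position; "ee_rot": TCP orientation; "contact_force": force on the tool from outside, world axes, zero at the start; "ft_torque": the same for the moment, N m; "grip_width": finger opening in m; "gripper_force": force on a finger pad.
Only numpy, scipy, OpenCV 4.12 (cv2) and the standard library are available. Lean on these libraries where they do the work, as an engineer would, in place of code of your own. Each camera call takes 0.05 s, during which the arm holds its last target. There are 200 camera calls.

### The job

Stand the three starter solenoids that lie on the bench upright on the three free yellow pads of the blue tray, one to a pad, black terminal cap up, each centred on its pad and square to the tray, so that with the one already there they make a neat row. Set them down gently, and leave the standing solenoid, the bottle and the spanner where they are.

Things in the scene. Friction and masses are not known exactly. Their poses are not given: they have to be found in the camera images.
- sol_a: starter solenoid, 0.4 kg, 96 mm long: steel can 48 mm in diameter, 70 mm long; square aluminium foot plate (48 x 48 x 6 mm) at one end, smaller square black cap (34 x 34 x 20 mm) with two copper studs (12 mm more) at the other. Starts lying on a side of its foot plate. x: from foot to cap; z: up at the start. Origin: mid-length, on the side it lies on; centre line at z = 24 mm
- sol_b: starter solenoid, 0.4 kg, 96 mm long: steel can 48 mm in diameter, 70 mm long; square aluminium foot plate (48 x 48 x 6 mm) at one end, smaller square black cap (34 x 34 x 20 mm) with two copper studs (12 mm more) at the other. Starts lying on a side of its foot plate. x: from foot to cap; z: up at the start. Origin: mid-length, on the side it lies on; centre line at z = 24 mm
- sol_c: starter solenoid, 0.4 kg, 96 mm long: steel can 48 mm in diameter, 70 mm long; square aluminium foot plate (48 x 48 x 6 mm) at one end, smaller square black cap (34 x 34 x 20 mm) with two copper studs (12 mm more) at the other. Starts lying on a side of its foot plate. x: from foot to cap; z: up at the start. Origin: mid-length, on the side it lies on; centre line at z = 24 mm
- sol_a_foot (a point): centre of the outer face of the foot plate of sol_a, 48 mm from mid-length, on the centre line
- sol_b_foot (a point): centre of the outer face of the foot plate of sol_b, 48 mm from mid-length, on the centre line
- sol_c_foot (a point): centre of the outer face of the foot plate of sol_c, 48 mm from mid-length, on the centre line
- pad_a: yellow rubber place mark, 60 x 60 x 3 mm, fixed on the tray, its top 7 mm above the bench, edges parallel to the tray's. Origin: centre of its underside. Four of them in one row along the tray, 85 mm apart; which one holds the standing solenoid, and in what order the names come, changes each time
- pad_b: yellow rubber place mark, 60 x 60 x 3 mm, fixed on the tray, its top 7 mm above the bench, edges parallel to the tray's. Origin: centre of its underside. Four of them in one row along the tray, 85 mm apart; which one holds the standing solenoid, and in what order the names come, changes each time
- pad_c: yellow rubber place mark, 60 x 60 x 3 mm, fixed on the tray, its top 7 mm above the bench, edges parallel to the tray's. Origin: centre of its underside. Four of them in one row along the tray, 85 mm apart; which one holds the standing solenoid, and in what order the names come, changes each time
- pad_d: yellow rubber place mark, 60 x 60 x 3 mm, fixed on the tray, its top 7 mm above the bench, edges parallel to the tray's. Origin: centre of its underside. Four of them in one row along the tray, 85 mm apart; which one holds the standing solenoid, and in what order the names come, changes each time
- tray: fixed blue sheet-metal tray, 100 mm (x) by 360 mm (y), floor 4 mm thick, rim 12 mm high; the row of yellow pads runs along its y. Origin: centre of its underside
- sol_done: a solenoid of the same kind already standing, cap up, on one of the pads; z runs up its centre line. Origin: centre of its foot face
- bottle: green drinks bottle with yellow cap, 66 mm in diameter, 200 mm high, standing. Origin: centre of its underside
- spanner: steel spanner lying flat, 180 mm long. Origin: about its middle, on the bench

How it is judged:
By the outcome, as a careful person would: the job done as asked, in the order asked, and still so for the second after the job is handed in, with the robot touching nothing.
It also fails if it takes over 66 s, if anything falls off the work surface, if the arm or the gripper's body presses on something with over 40 N, if the wrist force passes 120 N, or if a joint passes its speed limit or range.

## Working session

There is one attempt and no reset: what is moved stays moved. The work goes in short steps, Python scripts to look and compute and a tool call to move; the robot and the scene stay as the last step left them, time stands still between calls to the robot, and variables do not carry over. Pictures are saved under pics/ and viewed, at most 10 in all, crops included, and the job is handed in when it is done.

Besides the shell and the picture viewer there is one more tool, called after ">>>" as a command line: name --argument value ..., lists and objects as JSON in quotes. step_arm: Moves the arm, as the interface text tells. Its arguments: {"type":"object","properties":{"offset":{"type":"array"},"rot":{"type":"array"},"fingers":{"type":"number"},"force":{"type":"number"}},"required":["offset","rot"]}

```bash
mkdir -p pics; cat > h.py <<'E'
import numpy as np, cv2
from cell import bot
def P(pic):
    R=cv2.Rodrigues(np.array(pic["rvec"],float))[0]; t=np.array(pic["tvec"],float).ravel()
    K=np.array([[pic["fx"],0,pic["cx"]],[0,pic["fy"],pic["cy"]],[0,0,1]])
    return K,R,t
def unproj(pic,uv,z):
    K,R,t=P(pic); uv=np.atleast_2d(uv); d=np.c_[uv,np.ones(len(uv))]@np.linalg.inv(K).T@R; c=-R.T@t
    return c+d*((z-c[2])/d[:,2])[:,None]
def proj(pic,X):
    K,R,t=P(pic); p=(np.atleast_2d(X)@R.T+t)@K.T; return p[:,:2]/p[:,2:]
E
python3 - <<'E'
from h import *
s=bot.state(); print({k:np.round(v,3).tolist() for k,v in s.items()})
for n in("top","side"):
    p=bot.snapshot(n); cv2.imwrite(f"pics/{n}0.png",p["color"]); K,R,t=P(p); print(n,p["fx"],np.round(-R.T@t,3),np.round(R,2).tolist())
    for th in("sol_a","sol_a_foot","sol_done","tray","pad_a","bottle","spanner"):
        for d in bot.masks_of(p,th):
            m=d["region"].astype(np.uint8); c=max(cv2.findContours(m,0,2)[0],key=cv2.contourArea)
            print(th,round(d["score"],2),d["rect"],np.round(cv2.minAreaRect(c)[0]).tolist(),np.round(cv2.minAreaRect(c)[1:][0]).tolist(),round(cv2.minAreaRect(c)[2],1))
E
```

```text
{'time': 0.0, 'joint_positions': [-1.371, 0.151, 1.438, 0.0, 1.554, -0.134], 'qd': [-0.0, 0.001, 0.001, -0.001, 0.001, 0.0], 'joint_efforts': [0.002, -71.306, -57.086, -0.0, 0.009, 0.0], 'position': [0.188, -0.543, 0.231], 'ee_rot': [[0.945, 0.328, -0.0], [0.328, -0.945, 0.001], [0.0, -0.001, -1.0]], 'contact_force': [0.201, 1.027, -0.453], 'ft_torque': [0.005, -0.015, 0.038], 'gripper_force': 0.0, 'grip_width': 0.085}
top 520.2568289291548 [ 0.415 -0.016  1.363] [[-0.01, -1.0, -0.01], [-0.99, 0.01, -0.11], [0.11, 0.01, -0.99]]
sol_a 0.86 [339.7, 232.4, 43.6, 27.6] [360.0, 245.0] [19.0, 43.0] 66.4
sol_a 0.74 [260.7, 231.8, 42.5, 26.9] [281.0, 243.0] [42.0, 20.0] 18.4
sol_a 0.7 [167.9, 230.5, 51.4, 21.5] [194.0, 242.0] [44.0, 19.0] 5.2
sol_a 0.56 [284.2, 168.2, 23.9, 20.5] [292.0, 178.0] [21.0, 23.0] 90.0
sol_a_foot 0.84 [337.9, 230.3, 48.1, 29.0] [360.0, 245.0] [20.0, 44.0] 64.8
sol_done 0.6 [214.2, 166.5, 23.9, 19.7] [226.0, 176.0] [23.0, 21.0] 90.0
sol_done 0.48 [104.6, 150.1, 43.3, 33.7] [126.0, 167.0] [47.0, 27.0] 31.0
sol_done 0.39 [315.8, 167.7, 20.6, 23.7] [325.0, 179.0] [22.0
[... 853 characters left out ...]
97.8, 26.4, 16.0] [259.0, 204.0] [17.0, 20.0] 45.0
sol_a 0.64 [283.5, 213.8, 40.0, 28.9] [304.0, 232.0] [21.0, 41.0] 58.0
sol_a_foot 0.63 [332.6, 173.3, 18.6, 31.2] [342.0, 190.0] [17.0, 32.0] 11.9
sol_done 0.38 [225.4, 273.6, 44.5, 40.2] [246.0, 287.0] [26.0, 46.0] 41.5
tray 0.67 [194.8, 171.4, 106.0, 90.5] [247.0, 215.0] [33.0, 115.0] 48.4
pad_a 0.72 [224.9, 207.0, 30.1, 27.6] [242.0, 221.0] [18.0, 21.0] 45.0
pad_a 0.69 [246.1, 192.6, 26.9, 20.6] [259.0, 204.0] [21.0, 15.0] 26.6
pad_a 0.53 [264.9, 180.9, 26.7, 17.8] [276.0, 189.0] [22.0, 16.0] 26.6
bottle 0.94 [113.9, 243.6, 45.3, 68.5] [135.0, 278.0] [73.0, 31.0] 63.4
spanner 0.61 [328.5, 143.8, 43.9, 19.7] [349.0, 151.0] [48.0, 7.0] 18.0
```

```bash
python3 - <<'E'
import cv2
a=cv2.imread("pics/top0.png")[140:270,90:460]; cv2.imwrite("pics/topc.png",cv2.resize(a,(800,281),interpolation=2))
a=cv2.imread("pics/side0.png")[140:330,100:390]; cv2.imwrite("pics/sidec.png",cv2.resize(a,(800,524),interpolation=2))
E
```

```text
(no output)
```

View pics/topc.png

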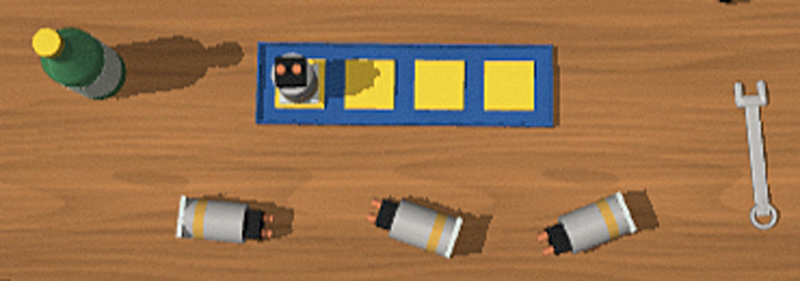

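View pics/sidec.png

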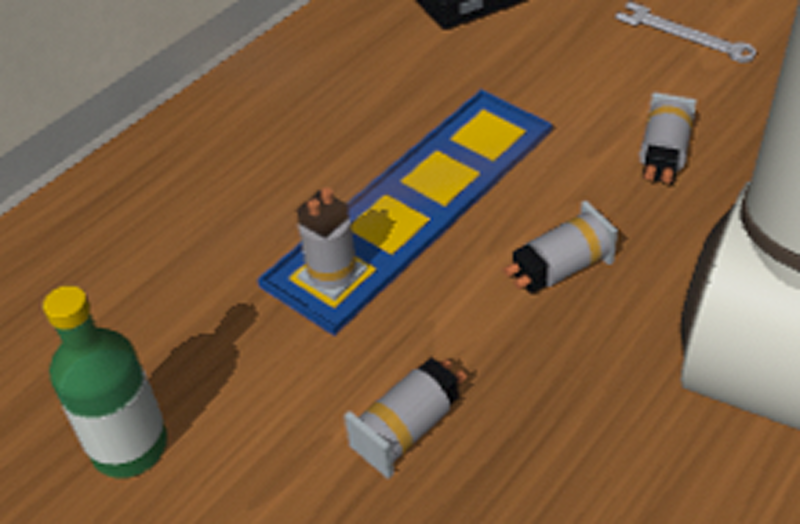

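The top view shows the tray with the standing solenoid on the leftmost pad (about 226,176), and three free pads at about (261,178), (293,178) and (325,179). The three lying solenoids are at (194,242) with foot left, (281,243) with foot right and (360,245) with foot right. Next I'll fit their poses.

```bash
cat >> h.py <<'E'
from scipy.optimize import minimize
a=np.linspace(0,2*np.pi,24,endpoint=False)
def sq(x,h): return [[x,s*h,t*h] for s in(-1,1) for t in(-1,1)]
PARTS=[np.array(sq(-.048,.024)+sq(-.042,.024)),np.array([[x,.024*np.cos(b),.024*np.sin(b)] for x in(-.042,.028) for b in a]),
 np.array(sq(.028,.017)+sq(.048,.017)),np.array([[x,y,z] for x in(.048,.060) for y in(-.012,-.006) for z in(-.003,.003)]),np.array([[x,y,z] for x in(.048,.060) for y in(.012,.006) for z in(-.003,.003)])]
def render(pj,T,S=4):  # T: part pts->world
    m=np.zeros((420*S,560*S),np.uint8)
    for X in PARTS:
        p=pj(T(X)); h=cv2.convexHull((p*S+S/2).astype(np.int32)); cv2.fillConvexPoly(m,h,255)
    return cv2.resize(m,(560,420),interpolation=cv2.INTER_AREA)/255.
def lyingT(v):
    x,y,th=v; c,s=np.cos(th),np.sin(th); R=np.array([[c,-s,0],[s,c,0],[0,0,1]])
    return lambda X:X@R.T+[x,y,.024]
def fit_lying(views,v0):  # views: (projfn, region)
    f=lambda w:sum(np.abs(render(pj,lyingT([v0[0]+w[0]*.01,v0[1]+w[1]*.01,v0[2]+w[2]*.1]))-r).sum()/r.sum() for pj,r in views)
    o=minimize(f,[0,0,0],method="Nelder-Mead",options=dict(initial_simplex=[[0,0,0],[1,0,0],[0,1,0],[0,0,1.]],xatol=.01,fatol=1e-4))
    return np.array(v0)+o.x*[.01,.01,.1],o.fun
E
python3 - <<'E'
from h import *
t=bot.snapshot("top"); s=bot.snapshot("side")
mt=bot.masks_of(t,"sol_a"); ms=bot.masks_of(s,"sol_a")
for uv,sg in(((194,242),-1),((281,243),1),((360,245),1)):
    d=min(mt,key=lambda d:np.hypot(d["rect"][0]+d["rect"][2]/2-uv[0],d["rect"][1]+d["rect"][3]/2-uv[1]))
    X=unproj(t,uv,.024)[0]; su=proj(s,X)[0]
    e=min(ms,key=lambda d:np.hypot(d["rect"][0]+d["rect"][2]/2-su[0],d["rect"][1]+d["rect"][3]/2-su[1]))
    rr=[(lambda X,p=p:proj(p,X),m["region"].astype(float)) for p,m in((t,d),(s,e))]
    th={194:-np.pi/2-.1,281:np.pi/2-.35,360:np.pi/2+.4}[uv[0]]
    for V in(rr[:1],rr[1:],rr):
        v,f=fit_lying(V,[X[0],X[1],th]); print(uv,np.round(v,4),round(np.degrees(v[2]),1),round(f,3))
c=cv2.cvtColor(t["color"],cv2.COLOR_BGR2HSV)
y=cv2.inRange(c,(22,140,150),(35,255,255)); y[:150]=0;y[200:]=0;y[:,:215]=0
for k in cv2.findContours(y,0,2)[0]:
    if cv2.contourArea(k)>100:
        r=cv2.minAreaRect(k); M=cv2.moments(k); print("pad",r,np.round(unproj(t,(M["m10"]/M["m00"],M["m01"]/M["m00"]),.007),4))
b=cv2.inRange(c,(100,120,50),(125,255,255)); b[:150]=0;b[205:]=0
k=max(cv2.findContours(b,0,2)[0],key=cv2.contourArea); r=cv2.minAreaRect(k); print("tray",r,np.round(unproj(t,r[0],.010),4),np.round(unproj(t,cv2.boxPoints(r),.012),4).tolist())
E
```

```text
(194, 242) [ 0.4706  0.227  -1.6941] -97.1 0.064
(194, 242) [ 1.7687 -1.9582  4.0181] 230.2 1.0
(194, 242) [ 0.4708  0.2266 -1.6902] -96.8 2.293
(281, 243) [ 0.4653 -0.0028  1.2214] 70.0 0.096
(281, 243) [ 0.466  -0.0042  1.2168] 69.7 0.06
(281, 243) [ 0.4656 -0.0039  1.212 ] 69.4 0.162
(360, 245) [ 0.4618 -0.2066  1.9531] 111.9 0.08
(360, 245) [ 0.4633 -0.2073  1.9642] 112.5 0.207
(360, 245) [ 0.4618 -0.2066  1.9483] 111.6 0.289
pad ((325.0, 179.5), (21.0, 22.0), 90.0) [[ 0.6328 -0.1166  0.007 ]]
pad ((293.0, 179.0), (22.0, 22.0), 90.0) [[ 0.6352 -0.0317  0.007 ]]
pad ((260.5, 178.5), (21.0, 21.0), 90.0) [[0.6367 0.0534 0.007 ]]
tray ((276.6495056152344, 178.80140686035156), (137.04141235351562, 37.32211685180664), 0.5456575751304626) [[0.6351 0.0107 0.01  ]] [[0.5883, 0.1911, 0.012], [0.6878, 0.1911, 0.012], [0.6815, -0.1706, 0.012], [0.5824, -0.1677, 0.012]]
```

>>> step_arm --offset '[[0.3,0.4,0.2],[0.6,0.8,0.4],[0.7,1,0.5],[0.7,1,0.5]]' --rot '[[0,0,0],[0,0,0],[0,0,0],[0,0,0]]'

```text
time: 1.4
position: [0.2602, -0.4412, 0.2838]
ee_rot: [[0.944, 0.33, 0.002], [0.33, -0.944, -0.003], [0.001, 0.004, -1.0]]
contact_force: [-0.0, -0.6, 0.6]
grip_width: 0.0855
gripper_force: 0.0
```

```bash
python3 - <<'E'
from h import *
s=bot.state(); print({k:np.round(s[k],4).tolist() for k in("time","joint_positions","position","ee_rot")})
p=bot.snapshot("wrist"); print(np.round(p["hand_eye"],3).tolist(),p["fx"])
E
```

```text
{'time': 1.4, 'joint_positions': [-1.1889, 0.0037, 1.49, 0.0006, 1.6443, 0.0453], 'position': [0.2602, -0.4412, 0.2838], 'ee_rot': [[0.9439, 0.3304, 0.0019], [0.3304, -0.9438, -0.0031], [0.0008, 0.0035, -1.0]]}
[[-0.001, -0.964, -0.267, 0.066], [1.0, -0.001, 0.0, -0.0], [-0.0, -0.267, 0.964, -0.143], [0.0, 0.0, 0.0, 1.0]] 303.1164344941242
```

>>> step_arm --offset '[[0.4,0.3,0.2],[0.8,0.7,0.4],[1,1,0.5],[1,1,0.5]]' --rot '[[0,0,0],[0,0,-0.09],[0,0,-0.18],[0,0,-0.22]]'

```text
time: 1.85
position: [0.36, -0.3417, 0.3322]
ee_rot: [[1.0, -0.015, 0.001], [-0.015, -1.0, -0.0], [0.001, 0.0, -1.0]]
contact_force: [-0.3, 0.4, 0.1]
grip_width: 0.0855
gripper_force: 0.0
```

```bash
python3 - <<'E'
from h import *
s=bot.state(); print({k:np.round(s[k],4).tolist() for k in("time","joint_positions","position","ee_rot")})
p=bot.snapshot("wrist"); cv2.imwrite("pics/w1.png",p["color"])
E
```

```text
{'time': 1.85, 'joint_positions': [-0.9151, -0.0297, 1.4272, 0.0007, 1.7431, 0.6711], 'position': [0.36, -0.3417, 0.3322], 'ee_rot': [[0.9999, -0.0153, 0.0011], [-0.0153, -0.9999, -0.0004], [0.0011, 0.0004, -1.0]]}
```

View pics/w1.png

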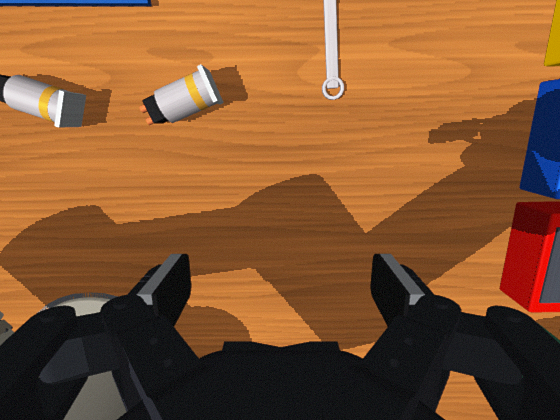

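The wrist view shows the right-hand solenoid at about (180,95) with its foot to the right. The middle one is cut off at the left edge, near (40,100).

```bash
cat >> h.py <<'E'
from scipy.spatial.transform import Rotation as Ro
from scipy.optimize import least_squares
def unit(th): return np.array([np.cos(th),np.sin(th),0])
Z=np.array([0,0,1.])
def Rlie(th,al,flip=1):  # tool orientation for lying grasp
    u=unit(th); w=np.cross(Z,u); z=-Z*np.cos(al)-u*np.sin(al); y=-flip*w
    return np.c_[np.cross(y,z),y,z]
def Rstand(yaw,al,flip=1): # tool pointing horiz along yaw, al below horizontal ; same flip => from lying th by standing+yaw
    u=unit(yaw); w=np.cross(Z,u); z=u*np.cos(al)-Z*np.sin(al); y=-flip*w
    return np.c_[np.cross(y,z),y,z]
def step(pos,R,p0=None,R0=None):
    s=bot.state(); p0=s["position"] if p0 is None else p0; R0=np.array(s["ee_rot"]) if R0 is None else R0
    d=(np.array(pos)-p0)/.1; r=Ro.from_matrix(R@np.array(R0).T).as_rotvec()/(np.pi/2)
    print("offset",np.round(d,3),"rot",np.round(r,3)); return d,r
E
python3 - <<'E'
from h import *
D=[([-1.371,.151,1.438,0,1.554,-.134],[.188,-.543,.231]),([-1.1889,.0037,1.49,.0006,1.6443,.0453],[.2602,-.4412,.2838]),([-.9151,-.0297,1.4272,.0007,1.7431,.6711],[.36,-.3417,.3322])]
def f(v):
    o=[]
    for q,p in D:
        r=np.sqrt(p[0]**2+p[1]**2-.077**2); b=q[1]+q[2]
        o+=[v[0]+v[1]*np.sin(q[1])+v[2]*np.sin(b)-r, v[3]+v[1]*np.cos(q[1])+v[2]*np.cos(b)-p[2]]
    return o
o=least_squares(f,[0,.4,.5,.2]);print(o.x,np.round(o.fun,4))
v=[.462,-.207,np.radians(111.8)];R=Rlie(v[2],np.radians(35))
step([.42,-.25,.3],R); print(np.round(R,3).tolist())
E
```

```text
[ 0.00167442  0.40433217  0.50667107 -0.15946034] [-0.0004  0.      0.0019  0.0001 -0.0016 -0.0001]
offset [ 0.6    0.917 -0.322] rot [-0.377  0.261  1.209]
[[-0.304, 0.928, 0.213], [0.761, 0.371, -0.533], [-0.574, -0.0, -0.819]]
```

>>> step_arm --offset '[[0.2,0.3,0],[0.4,0.6,0],[0.6,0.9,-0.1],[0.6,0.9,-0.3],[0.6,0.9,-0.3],[0.6,0.9,-0.3],[0.6,0.9,-0.3],[0.6,0.9,-0.3],[0.6,0.9,-0.3],[0.6,0.9,-0.3],[0.6,0.9,-0.3]]' --rot '[[-0.28,0.2,0.9],[-0.28,0.2,0.9],[-0.28,0.2,0.9],[-0.28,0.2,0.9],[-0.28,0.2,0.9],[-0.28,0.2,0.9],[-0.28,0.2,0.9],[-0.28,0.2,0.9],[-0.28,0.2,0.9],[-0.28,0.2,0.9],[-0.28,0.2,0.9]]'

```text
time: 3.0
position: [0.4177, -0.2537, 0.3004]
ee_rot: [[0.144, 0.988, 0.048], [0.875, -0.104, -0.473], [-0.463, 0.11, -0.88]]
contact_force: [-0.4, -0.4, -0.6]
grip_width: 0.085
gripper_force: 0.0
```

```bash
cat >> h.py <<'E'
def Rz(t): return Ro.from_euler('z',t).as_matrix()
def Ry(t): return Ro.from_euler('y',t).as_matrix()
KV=[.4,.507,.15,.31,.077,0.,1]  # L2,L3,d1,d6,off_before_j4,off_after,sign4
def fk(q,v):
    L2,L3,d1,d6,o1,o2,s4=v
    A=Rz(q[0]); B=A@Ry(q[1]+q[2]); C=B@Rz(s4*q[3]); E=C@Ry(q[4])@Rz(q[5]+np.pi/2)
    return A@Ry(q[1])@[0,0,L2]+B@[0,0,L3]+[0,0,d1]+A@[0,o1,0]+C@[0,o2,0]+E@[0,0,d6],E
E
python3 - <<'E'
from h import *
s=bot.state(); print({k:np.round(s[k],4).tolist() for k in("time","joint_positions","position","ee_rot")})
D=[([-1.371,.151,1.438,0,1.554,-.134],[.188,-.543,.231]),([-1.1889,.0037,1.49,.0006,1.6443,.0453],[.2602,-.4412,.2838]),([-.9151,-.0297,1.4272,.0007,1.7431,.6711],[.36,-.3417,.3322]),(s["joint_positions"],s["position"])]
for s4 in(1,-1):
    print(s4,np.round(fk(s["joint_positions"],KV[:6]+[s4])[1]-s["ee_rot"],2).tolist())
    o=least_squares(lambda v:np.concatenate([fk(q,list(v)+[s4])[0]-p for q,p in D]),KV[:6]); print(np.round(o.x,4),np.abs(o.fun).max())
E
```

```text
{'time': 3.0, 'joint_positions': [-0.4322, -0.2, 1.7191, -0.4312, 1.3735, -0.2679], 'position': [0.4177, -0.2537, 0.3004], 'ee_rot': [[0.1436, 0.9885, 0.0479], [0.8747, -0.1041, -0.4734], [-0.463, 0.1099, -0.8795]]}
1 [[0.0, 0.0, -0.0], [0.0, -0.0, -0.0], [-0.0, -0.0, -0.0]]
[4.582e-01 5.045e-01 1.028e-01 3.156e-01 7.580e-02 3.000e-04] 0.004801362394205422
-1 [[-0.02, -0.08, 0.34], [0.06, -0.14, 0.74], [0.8, 0.22, -0.0]]
[ 0.0545  0.5322 -0.0542 -0.2407 -0.0811  0.153 ] 0.028455928055831414
```

```bash
cat >> h.py <<'E'
LO=np.array([-2.8,-.68,.12,-1.39,.16,-2.81]);HI=np.array([2.8,2.1,2.68,4.53,2.79,2.81])
KV=[.43,.505,.125,.316,.076,0.,1]
def ik(p,R):
    L2,L3,d1,d6,o=KV[:5]; w=p-d6*R[:,2]; r2=w[0]**2+w[1]**2-o*o
    if r2<=0: return None
    r=np.sqrt(r2); q1=np.arctan2(w[1],w[0])-np.arctan2(o,r); h=w[2]-d1; d=np.hypot(r,h)
    c=(d*d-L2*L2-L3*L3)/(2*L2*L3)
    if abs(c)>1: return None
    q3=np.arccos(c); q2=np.arctan2(r,h)-np.arctan2(L3*np.sin(q3),L2+L3*np.cos(q3))
    M=(Rz(q1)@Ry(q2+q3)).T@R
    q5=np.arccos(np.clip(M[2,2],-1,1)); q4=np.arctan2(M[1,2],M[0,2]); q6=np.arctan2(M[2,1],-M[2,0])-np.pi/2
    q4=(q4+1.39)%(2*np.pi)-1.39; q6=(q6+np.pi)%(2*np.pi)-np.pi
    return np.array([q1,q2,q3,q4,q5,q6])
def marg(q): return -9 if q is None else min((q-LO).min(),(HI-q).min())
SOL=[[.462,-.2068,np.radians(111.8)],[.4656,-.0035,np.radians(69.6)],[.4707,.2268,np.radians(-97)]]
PADS=[[.6367,.0534],[.6352,-.0317],[.6332,-.1166]]
E
python3 - <<'E'
from h import *
np.set_printoptions(suppress=True,precision=2,linewidth=150)
q=np.array([-0.4322,-0.2,1.7191,-0.4312,1.3735,-0.2679]);p,R=fk(q,KV);print(ik(p,R)-q)
sg=.012 # grasp point offset from mid-length toward cap (60 from foot)
for al in(20,30,40,50):
  A=np.radians(al)
  for fl in(1,-1):
    for i,(x,y,th) in enumerate(SOL):
        R=Rlie(th,A,fl); g=np.array([x,y,.024])+sg*unit(th); a_=ik(g+.019*R[:,2],R); print(al,fl,"PICK",i,round(marg(a_),2),a_)
    for j in(0,2):
      for yw in(0,90,180,270):
        R=Rstand(np.radians(yw),A,fl); g=np.array([*PADS[j],.067]); b=ik(g+.019*R[:,2],R); b2=ik(g+[0,0,.1]+.019*R[:,2],R)
        print(al,fl," place",j,yw,round(marg(b),2),round(marg(b2),2),b,"wristz",round((g-.316*R[:,2]+.019*R[:,2])[2],2))
E
```

```text
[-0.  0.  0.  0.  0.  0.]
20 1 PICK 0 0.56 [-0.41 -0.03  2.12 -0.33  0.82 -0.59]
20 1 PICK 1 0.76 [ 0.05  0.16  1.92 -0.34  1.22  0.55]
20 1 PICK 2 -0.33 [0.08 0.06 2.03 0.41 1.02 3.14]
20 1  place 0 0 0.3 0.09 [-0.06  0.06  2.38  3.02  0.52 -1.49] wristz 0.17
20 1  place 0 90 1.09 1.0 [-0.45  0.66  1.54  1.02  1.7  -0.75] wristz 0.17
20 1  place 0 180 0.14 -0.03 [-0.02  1.3   0.41 -0.05  2.65 -1.62] wristz 0.17
20 1  place 0 270 0.32 0.2 [ 0.38  0.74  1.4  -1.07  1.67 -2.47] wristz 0.17
20 1  place 2 0 0.33 0.36 [-0.52  0.09  2.35  2.27  0.66 -1.02] wristz 0.17
20 1  place 2 90 0.89 0.8 [-0.66  0.8   1.31  0.9   1.9  -0.77] wristz 0.17
20 1  place 2 180 0.17 0.02 [-0.21  1.31  0.39 -0.4   2.62 -2.  ] wristz 0.17
20 1  place 2 270 0.18 0.17 [ 0.13  0.62  1.61 -1.21  1.46 -2.48] wristz 0.17
20 -1 PICK 0 0.26 [-0.41 -0.03  2.12 -0.33  0.82  2.55]
20 -1 PICK 1 0.22 [ 0.05  0.16  1.92 -0.34  1.22 -2.59]
20 -1 PICK 2 0.65 [ 0.08  0.06  2.03  0.41  1.02 -0.01]
20 -1  place 0 0 0.3 0.09 [-0.06  0.06  2.38  3.02  0.52  1.65] wristz 0.17
20 -1  place 0 90 0.42 0.27 [-0.45  0.66  1.54  1.02  1
[... 4526 characters left out ...]
7 -0.68  1.54 -2.29]
50 -1 PICK 2 0.52 [-0.2   0.14  2.16  0.97  1.18 -0.63]
50 -1  place 0 0 0.17 0.39 [-0.05  0.02  2.09  0.1   0.33 -1.7 ] wristz 0.29
50 -1  place 0 90 0.2 0.09 [-0.33  0.46  1.55  0.66  1.43  2.61] wristz 0.29
50 -1  place 0 180 0.73 0.55 [-0.03  0.88  0.9  -0.02  2.06  1.54] wristz 0.29
50 -1  place 0 270 0.71 0.72 [ 0.25  0.52  1.46 -0.68  1.41  0.46] wristz 0.29
50 -1  place 2 0 0.3 0.49 [-0.42  0.04  2.07  0.64  0.46 -2.49] wristz 0.29
50 -1  place 2 90 0.34 0.24 [-0.56  0.57  1.39  0.58  1.6   2.47] wristz 0.29
50 -1  place 2 180 0.74 0.57 [-0.23  0.89  0.88 -0.17  2.05  1.31] wristz 0.29
50 -1  place 2 270 0.64 0.67 [-0.    0.43  1.59 -0.75  1.23  0.3 ] wristz 0.29
```

```bash
cat >> h.py <<'E'
AL=np.radians(35); SG=.008; DT=.017; GH=.007+.048+SG
TR=-np.radians(1.1)
PADS=[[.6361,.0533],[.6346,-.0317],[.6328,-.1167]]
def pickpose(v,fl,dz=0): 
    R=Rlie(v[2],AL,fl); return np.array([v[0],v[1],.024+dz])+SG*unit(v[2])+DT*R[:,2],R
def placepose(j,fl,dz=0,yaw=np.pi):
    R=Rstand(yaw+TR,AL,fl); return np.array([*PADS[j],GH+dz])+DT*R[:,2],R
def path(p0,R0,p1,R1,n=12):
    rv=Ro.from_matrix(R1@R0.T).as_rotvec(); m=[];last=None;js=0
    for k in np.linspace(0,1,n+1):
        q=ik(p0+k*(p1-p0),Ro.from_rotvec(k*rv).as_matrix()@R0); m.append(round(marg(q),2))
        if q is not None:
            if last is not None: js=max(js,np.abs(q-last).max())
            last=q
    print("path margin",min(m),"max joint step",round(js,2),"turn deg",round(np.degrees(np.linalg.norm(rv)),0))
E
python3 - <<'E'
from h import *
s=bot.state();p0,R0=s["position"],np.array(s["ee_rot"])
v=SOL[0]; p,R=pickpose(v,1,.08); path(p0,R0,p,R); step(p,R); print(np.round(p,3))
pd,_=pickpose(v,1); print("down",np.round((pd-p)/.1,3))
for i in(0,1):
    P,R=pickpose(SOL[i],1,.12); Q,S=placepose(i,1,.1); print(i,ik(P,R).round(2),ik(Q,S).round(2)); path(P,R,Q,S); M=Rstand(SOL[i][2],AL,1); path(P,R,P+[.05,0,.03],M); path(P+[.05,0,.03],M,Q,S)
P,R=pickpose(SOL[2],-1,.12); Q,S=placepose(2,-1,.1); path(P,R,Q,S)
E
```

```text
path margin 0.44 max joint step 0.05 turn deg 29.0
offset [ 0.45   0.452 -2.104] rot [-0.09   0.059  0.304]
[ 0.463 -0.208  0.09 ]
down [ 0.   0.  -0.8]
0 [-0.29 -0.21  2.1  -0.59  0.93 -0.39] [-0.03  1.05  0.52 -0.02  2.53 -1.59]
path margin 0.26 max joint step 0.21 turn deg 108.0
path margin 0.47 max joint step 0.17 turn deg 90.0
path margin 0.26 max joint step 0.09 turn deg 67.0
1 [ 0.16  0.16  1.73 -0.52  1.58  0.6 ] [-0.13  1.05  0.54 -0.15  2.51 -1.76]
path margin 0.28 max joint step 0.23 turn deg 132.0
path margin 0.61 max joint step 0.13 turn deg 90.0
path margin 0.28 max joint step 0.19 turn deg 109.0
path margin 0.28 max joint step 0.22 turn deg 117.0
```

>>> step_arm --offset '[[0.2,0.2,-0.3],[0.45,0.45,-0.7],[0.45,0.45,-1],[0.45,0.45,-1]]' --rot '[[-0.09,0.06,0.304],[-0.09,0.06,0.304],[-0.09,0.06,0.304],[-0.09,0.06,0.304]]' --fingers 0 --force 60

```text
time: 3.4
position: [0.4617, -0.2075, 0.1956]
ee_rot: [[-0.308, 0.929, 0.207], [0.763, 0.371, -0.53], [-0.569, -0.005, -0.823]]
contact_force: [0.7, -0.5, 0.8]
grip_width: 0.0855
gripper_force: 0.0
```

```bash
python3 - <<'E'
from h import *
v=SOL[0]; p,R=pickpose(v,1,.05); step(p,R)
E
```

```text
offset [ 0.009 -0.009 -1.355] rot [-0.002 -0.005  0.001]
```

>>> step_arm --offset '[[0,0,-0.4],[0,0,-0.8],[0,0,-1],[0,0,-1]]' --rot '[[0,0,0],[0,0,0],[0,0,0],[0,0,0]]'

```text
time: 3.8
position: [0.4617, -0.2087, 0.098]
ee_rot: [[-0.301, 0.931, 0.206], [0.765, 0.364, -0.531], [-0.569, -0.002, -0.822]]
contact_force: [0.5, -0.7, 0.5]
grip_width: 0.0853
gripper_force: 0.0
```

```bash
python3 - <<'E'
from h import *
import os
v=SOL[0]; p,R=pickpose(v,1); step(p,R)
p=bot.snapshot("side"); cv2.imwrite("pics/s1.png",cv2.resize(p["color"][100:310,200:480],(800,600)))
E
```

```text
offset [ 0.009  0.003 -0.879] rot [-0.003 -0.002  0.005]
```

View pics/s1.png

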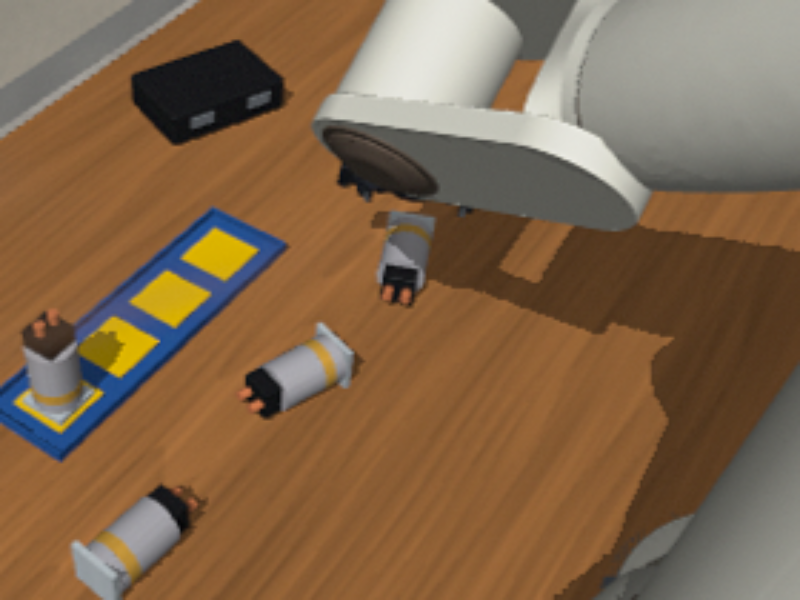

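The side view shows the open fingers above the right-hand solenoid (about 405,250 in the crop), which is undisturbed. I'll go down and grip it.

>>> step_arm --offset '[[0,0,-0.3],[0,0,-0.55],[0.01,0,-0.75],[0.01,0,-0.87],[0.01,0,-0.87]]' --rot '[[0,0,0],[0,0,0],[0,0,0],[0,0,0],[0,0,0]]'

```text
time: 4.35
position: [0.4645, -0.2089, 0.0143]
ee_rot: [[-0.3, 0.931, 0.21], [0.763, 0.366, -0.532], [-0.573, 0.001, -0.82]]
contact_force: [0.1, 0.3, 0.6]
grip_width: 0.0855
gripper_force: 0.0
```

>>> step_arm --offset '[[0,0,0],[0,0,0],[0,0,0],[0,0,0],[0,0,0],[0,0,0],[0,0,0]]' --rot '[[0,0,0],[0,0,0],[0,0,0],[0,0,0],[0,0,0],[0,0,0],[0,0,0]]' --fingers 1 --force 60

```text
time: 5.05
position: [0.4651, -0.2086, 0.0158]
ee_rot: [[-0.3, 0.93, 0.214], [0.762, 0.368, -0.533], [-0.574, 0.003, -0.819]]
contact_force: [-3.6, 2.8, 11.1]
grip_width: 0.0461
gripper_force: 59.5
```

Opening 46 mm and an 11 N lift on the tool: the pads sit too high on the can. I'll reopen, go down 8 mm and grip again.

>>> step_arm --offset '[[0,0,0],[0,0,0],[0,0,0],[0,0,0],[0,0,0]]' --rot '[[0,0,0],[0,0,0],[0,0,0],[0,0,0],[0,0,0]]' --fingers 0.1

```text
time: 5.55
position: [0.4643, -0.2082, 0.0142]
ee_rot: [[-0.301, 0.93, 0.212], [0.763, 0.368, -0.532], [-0.573, 0.002, -0.82]]
contact_force: [-0.7, -0.8, -0.3]
grip_width: 0.077
gripper_force: 0.0
```

```bash
python3 - <<'E'
from h import *
t=bot.snapshot("side"); ms=bot.masks_of(t,"sol_a"); su=proj(t,[.462,-.207,.024])[0]
e=min(ms,key=lambda d:np.hypot(d["rect"][0]+d["rect"][2]/2-su[0],d["rect"][1]+d["rect"][3]/2-su[1]))
print(e["rect"],fit_lying([(lambda X:proj(t,X),e["region"].astype(float))],SOL[0]))
s=bot.state();print(s["position"],s["grip_width"],s["contact_force"])
E
```

```text
[331.3, 197.5, 15.8, 8.4] (array([ 0.46441636, -0.20265541,  1.96671945]), np.float64(4.7749658002735975))
[ 0.4643354  -0.2082318   0.01422043] 0.07672893686667416 [-0.55952138  0.29450291  0.09139416]
```

>>> step_arm --offset '[[0,0,-0.04],[0,0,-0.08],[0,0,-0.08]]' --rot '[[0,0,0],[0,0,0],[0,0,0]]'

```text
time: 5.95
position: [0.464, -0.2081, 0.0055]
ee_rot: [[-0.301, 0.93, 0.211], [0.763, 0.368, -0.532], [-0.572, 0.001, -0.82]]
contact_force: [-0.3, 0.3, -0.3]
grip_width: 0.0768
gripper_force: 0.0
```

>>> step_arm --offset '[[0,0,0],[0,0,0],[0,0,0],[0,0,0],[0,0,0],[0,0,0],[0,0,0]]' --rot '[[0,0,0],[0,0,0],[0,0,0],[0,0,0],[0,0,0],[0,0,0],[0,0,0]]' --fingers 1 --force 60

```text
time: 6.65
position: [0.4645, -0.2083, 0.0065]
ee_rot: [[-0.301, 0.93, 0.212], [0.762, 0.368, -0.532], [-0.573, 0.002, -0.82]]
contact_force: [-1.7, 3.2, 6.4]
grip_width: 0.0468
gripper_force: 60.8
```

```bash
cat >> h.py <<'E'
import json
def store(i):
    s=bot.state(); p=np.array(s["position"]);R=np.array(s["ee_rot"]); y=R[:,1]*[1,1,0]; y/=np.linalg.norm(y)
    u=np.array([-y[1],y[0],0]); u*=np.sign(u@unit(SOL[i][2])); mid=np.array([*SOL[i][:2],0])
    m=y*(p@y)+u*(mid@u)+Z*.024; f=m-.048*u
    al=np.arcsin(-(R[:,2]@u)); fl=np.sign(-R[:,1]@np.cross(Z,u))
    g=dict(foot=(R.T@(f-p)).tolist(),axis=(R.T@u).tolist(),al=al,fl=fl); json.dump(g,open("g.json","w")); print("yaw",np.degrees(np.arctan2(u[1],u[0])),"lat err mm",1e3*(p-mid)@y,g)
def plpose(j,dz,yaw=np.pi):
    g=json.load(open("g.json")); yw=yaw+TR; u=unit(yw)
    zt=Z  # object axis -> up ; tool y -> -fl*w
    a=np.array(g["axis"]); y=np.array([0,1.,0]); y-=a*(a@y); y/=np.linalg.norm(y)
    A=np.c_[a,y,np.cross(a,y)]; yw_=-g["fl"]*np.cross(Z,u); B=np.c_[Z,yw_,np.cross(Z,yw_)]
    R=B@A.T; return np.array([*PADS[j],.007+dz])-R@np.array(g["foot"]),R
E
python3 - <<'E'
from h import *
store(0)
p,R=plpose(0,.1); print(np.round(p,3),np.round(R,2).tolist(),np.round(ik(p,R),2)); 
s=bot.state();p0=s["position"]+np.array([0,0,.1]);R0=np.array(s["ee_rot"]); path(p0,R0,p,R); step(p,R)
E
```

```text
yaw 111.58685742549346 lat err mm 1.769983539211484 {'foot': [-0.04745554053949773, 3.1978810496855764e-05, 0.011867209866081758], 'axis': [0.8195391465139026, -3.8608088146236073e-17, -0.5730231996448868], 'al': np.float64(0.6101900204532138), 'fl': np.float64(1.0)}
[0.619 0.054 0.153] [[-0.57, 0.02, -0.82], [0.01, 1.0, 0.02], [0.82, -0.0, -0.57]] [-0.03  1.04  0.55 -0.02  2.51 -1.59]
path margin 0.28 max joint step 0.2 turn deg 108.0
offset [1.541 2.619 1.462] rot [0.597 0.862 0.582]
```

>>> step_arm --offset '[[0,0,0.1],[0,0,0.3],[0,0,0.6],[0,0,0.9],[0,0,1],[0,0,1]]' --rot '[[0,0,0],[0,0,0],[0,0,0],[0,0,0],[0,0,0],[0,0,0]]'

```text
time: 7.25
position: [0.4648, -0.2084, 0.1071]
ee_rot: [[-0.299, 0.93, 0.214], [0.762, 0.368, -0.533], [-0.574, 0.003, -0.819]]
contact_force: [-0.8, -0.3, -3.7]
grip_width: 0.0468
gripper_force: 62.2
```

```bash
python3 - <<'E'
from h import *
p=bot.snapshot("side"); cv2.imwrite("pics/s2.png",cv2.resize(p["color"][100:250,260:460],(800,600)))
E
```

```text
(no output)
```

View pics/s2.png

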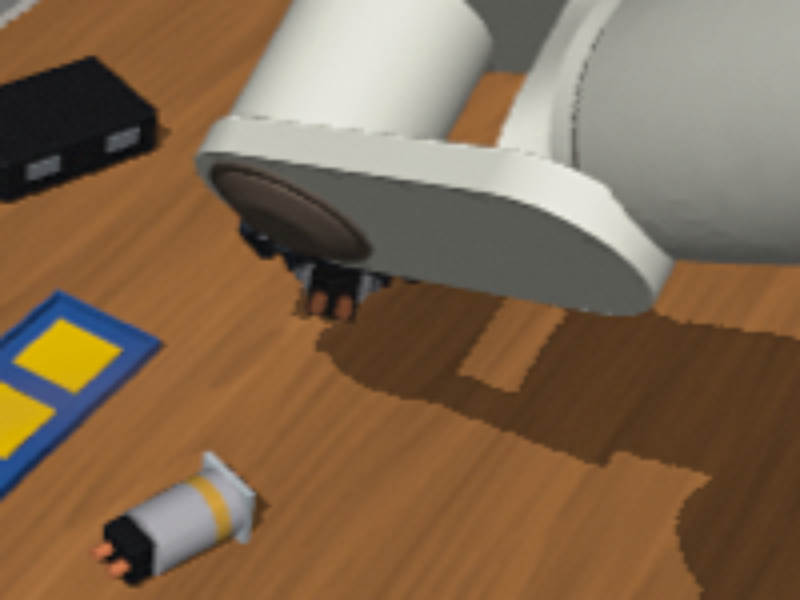

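The side view shows the solenoid gripped and lifted, cap toward us at about (330,300) in the crop. Since the tool will point along -x, I can set this one on the nearest pad (y = -0.117).

```bash
python3 - <<'E'
from h import *
p,R=plpose(2,.06); print(np.round(p,3))
s=bot.state(); p0=s["position"];R0=np.array(s["ee_rot"]); path(p0+np.array([0,0,.06]),R0,p,R); step(p,R)
E
```

```text
[ 0.615 -0.116  0.113]
path margin 0.36 max joint step 0.19 turn deg 108.0
offset [1.512 0.918 0.071] rot [0.597 0.862 0.582]
```

>>> step_arm --offset '[[0.1,0.05,0.3],[0.2,0.1,0.6],[0.3,0.2,0.7],[0.4,0.3,0.7],[0.5,0.4,0.7],[0.6,0.5,0.7],[0.7,0.6,0.7],[0.8,0.7,0.7],[0.9,0.8,0.7],[1,0.9,0.7],[1,0.92,0.7],[1,0.92,0.7]]' --rot '[[0.05,0.07,0.05],[0.1,0.14,0.1],[0.15,0.21,0.15],[0.2,0.29,0.2],[0.25,0.36,0.24],[0.3,0.43,0.29],[0.35,0.5,0.34],[0.4,0.57,0.39],[0.45,0.65,0.44],[0.5,0.72,0.49],[0.55,0.79,0.53],[0.597,0.862,0.582]]'

```text
time: 8.5
position: [0.5645, -0.1164, 0.1734]
ee_rot: [[-0.637, 0.083, -0.767], [0.098, 0.995, 0.027], [0.765, -0.057, -0.642]]
contact_force: [0.1, -1.4, -4.0]
grip_width: 0.0467
gripper_force: 62.7
```

```bash
python3 - <<'E'
from h import *
s=bot.state(); print(np.round(s["joint_positions"],2))
p,R=plpose(2,.03); step(p,R)
E
```

```text
[-0.25  0.76  0.92 -0.22  2.31 -1.78]
offset [ 0.508 -0.    -0.907] rot [0.039 0.054 0.039]
```

>>> step_arm --offset '[[0.25,0,-0.1],[0.5,0,-0.3],[0.51,0,-0.6],[0.51,0,-0.8],[0.51,0,-0.9],[0.51,0,-0.9]]' --rot '[[0.039,0.054,0.039],[0.039,0.054,0.039],[0.039,0.054,0.039],[0.039,0.054,0.039],[0.039,0.054,0.039],[0.039,0.054,0.039]]'

```text
time: 9.1
position: [0.6146, -0.1163, 0.0848]
ee_rot: [[-0.577, 0.022, -0.817], [0.015, 1.0, 0.017], [0.817, -0.002, -0.577]]
contact_force: [0.1, 0.5, -3.6]
grip_width: 0.0463
gripper_force: 63.4
```

```bash
python3 - <<'E'
from h import *
p,R=plpose(2,.0); step(p,R); print(R.round(3).tolist())
p=bot.snapshot("side"); t=bot.snapshot("top"); w=bot.snapshot("wrist")
cv2.imwrite("pics/p1.png",np.hstack([cv2.resize(p["color"][120:270,190:340],(600,600))[:, :],cv2.resize(t["color"][130:280,300:350],(200,600))]))
E
```

```text
offset [ 0.007 -0.001 -0.321] rot [0.002 0.003 0.002]
[[-0.573, 0.019, -0.819], [0.011, 1.0, 0.016], [0.82, -0.0, -0.573]]
```

View pics/p1.png

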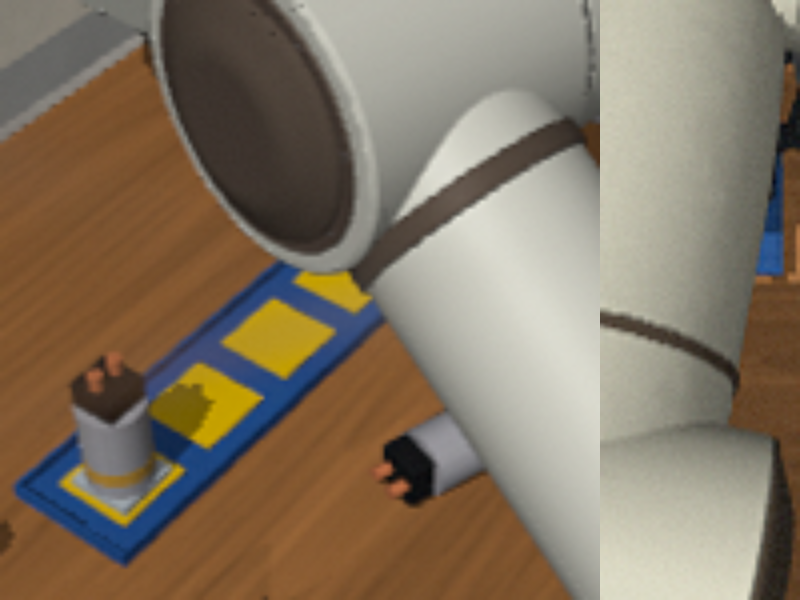

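The side view shows the arm wide and clear of the standing solenoid (about 110,430 in the crop) and of the middle one. Its own wrist hides the held part, so I'll lower by feel.

>>> step_arm --offset '[[0,0,-0.1],[0.01,0,-0.18],[0.01,0,-0.24],[0.01,0,-0.27],[0.01,0,-0.27]]' --rot '[[0.002,0.003,0.002],[0.002,0.003,0.002],[0.002,0.003,0.002],[0.002,0.003,0.002],[0.002,0.003,0.002]]'

```text
time: 9.75
position: [0.6162, -0.1162, 0.0587]
ee_rot: [[-0.574, 0.019, -0.818], [0.01, 1.0, 0.016], [0.818, 0.001, -0.575]]
contact_force: [0.6, 0.6, -2.6]
grip_width: 0.0467
gripper_force: 63.4
```

>>> step_arm --offset '[[0,0,-0.01],[0,0,-0.02],[0,0,-0.02]]' --rot '[[0,0,0],[0,0,0],[0,0,0]]'

```text
time: 10.05
position: [0.6164, -0.1162, 0.0573]
ee_rot: [[-0.575, 0.019, -0.818], [0.01, 1.0, 0.016], [0.818, 0.001, -0.575]]
contact_force: [0.1, 0.0, -3.0]
grip_width: 0.0466
gripper_force: 63.4
```

>>> step_arm --offset '[[0,0,-0.01],[0,0,-0.02],[0,0,-0.02]]' --rot '[[0,0,0],[0,0,0],[0,0,0]]'

```text
time: 10.35
position: [0.6163, -0.1162, 0.0551]
ee_rot: [[-0.575, 0.019, -0.818], [0.01, 1.0, 0.016], [0.818, 0.001, -0.575]]
contact_force: [0.5, 0.2, -2.5]
grip_width: 0.0469
gripper_force: 63.4
```

>>> step_arm --offset '[[-0.01,0,-0.01],[-0.01,0,-0.02],[-0.01,0,-0.02]]' --rot '[[0,0,0],[0,0,0],[0,0,0]]'

```text
time: 10.65
position: [0.6153, -0.1162, 0.0531]
ee_rot: [[-0.575, 0.019, -0.818], [0.01, 1.0, 0.016], [0.818, 0.001, -0.575]]
contact_force: [0.2, -0.3, -2.6]
grip_width: 0.0469
gripper_force: 63.4
```

>>> step_arm --offset '[[0,0,-0.01],[0,0,-0.01]]' --rot '[[0,0,0],[0,0,0]]'

```text
time: 10.85
position: [0.6153, -0.1162, 0.0521]
ee_rot: [[-0.575, 0.019, -0.818], [0.01, 1.0, 0.016], [0.818, 0.001, -0.575]]
contact_force: [-0.3, 0.1, -3.4]
grip_width: 0.0468
gripper_force: 63.4
```

>>> step_arm --offset '[[0,0,-0.01],[0,0,-0.01]]' --rot '[[0,0,0],[0,0,0]]'

```text
time: 11.05
position: [0.6155, -0.1162, 0.052]
ee_rot: [[-0.575, 0.019, -0.818], [0.01, 1.0, 0.016], [0.818, 0.001, -0.576]]
contact_force: [2.1, -1.1, 4.2]
grip_width: 0.0464
gripper_force: 63.8
```

>>> step_arm --offset '[[0,0,-0.01],[0,0,-0.01]]' --rot '[[0,0,0],[0,0,0]]'

```text
time: 11.25
position: [0.6156, -0.1162, 0.0519]
ee_rot: [[-0.576, 0.019, -0.817], [0.011, 1.0, 0.016], [0.818, 0.0, -0.576]]
contact_force: [2.7, -0.1, 12.0]
grip_width: 0.0467
gripper_force: 64.5
```

>>> step_arm --offset '[[0,0,0.01],[0,0,0.01]]' --rot '[[0,0,0],[0,0,0]]'

```text
time: 11.45
position: [0.6155, -0.1162, 0.052]
ee_rot: [[-0.576, 0.019, -0.818], [0.01, 1.0, 0.016], [0.818, 0.001, -0.576]]
contact_force: [3.1, -1.2, 7.0]
grip_width: 0.0461
gripper_force: 63.6
```

>>> step_arm --offset '[[0,0,0],[0,0,0],[0,0,0],[0,0,0],[0,0,0]]' --rot '[[0,0,0],[0,0,0],[0,0,0],[0,0,0],[0,0,0]]' --fingers 0.2

```text
time: 11.95
position: [0.6153, -0.1162, 0.0512]
ee_rot: [[-0.575, 0.019, -0.818], [0.01, 1.0, 0.016], [0.818, 0.001, -0.575]]
contact_force: [-0.5, 0.6, -0.2]
grip_width: 0.0682
gripper_force: 0.0
```

>>> step_arm --offset '[[0.1,0,0.07],[0.3,-0.01,0.21],[0.5,-0.01,0.4],[0.6,-0.01,0.7],[0.6,-0.01,1],[0.6,-0.01,1]]' --rot '[[0,0,0],[0,0,0],[0,0,0],[0,0,0],[0,0,0],[0,0,0]]'

```text
time: 12.55
position: [0.676, -0.1172, 0.1551]
ee_rot: [[-0.58, 0.019, -0.815], [0.011, 1.0, 0.015], [0.815, -0.0, -0.58]]
contact_force: [0.0, 0.2, 1.3]
grip_width: 0.0686
gripper_force: 0.0
```

```bash
python3 - <<'E'
from h import *
s=bot.state();p0=np.array(s["position"]);R0=np.array(s["ee_rot"])
v=SOL[1]; p,R=pickpose(v,1,.08); d,r=step(p,R); print(p,s["joint_positions"].round(2) if hasattr(s["joint_positions"],'round') else s["joint_positions"], ik(p,R).round(2))
p2=np.array([p[0],p[1],.2]); path(p0+np.array([-.05,.03,.05]),R0,p2,R)
w=bot.snapshot("wrist"); cv2.imwrite("pics/w2.png",w["color"])
E
```

```text
offset [-2.111  1.121 -0.651] rot [-0.933 -0.636 -0.928]
[ 0.46498972 -0.00514099  0.09007442] [-0.21  1.17  0.28 -0.32  2.62 -1.96] [ 0.16  0.2   1.78 -0.52  1.51  0.64]
path margin 0.15 max joint step 0.26 turn deg 132.0
```

View pics/w2.png

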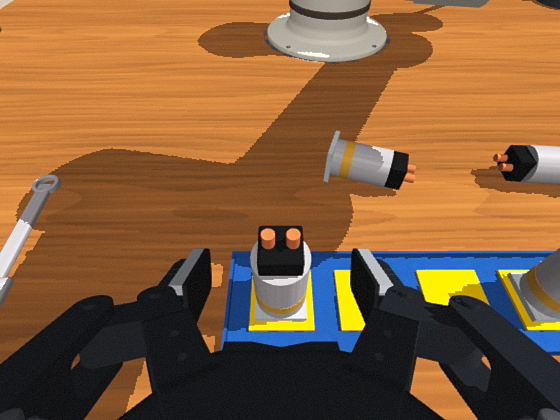

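The wrist view shows the first solenoid standing on the right-hand pad. Its foot spans columns 256 to 308 on a pad spanning 249 to 314, so it is centred and square. Now the middle one.

>>> step_arm --offset '[[0,0,0.4],[-0.1,0.1,0.7],[-0.3,0.3,0.8],[-0.5,0.5,0.8],[-0.7,0.7,0.8],[-0.9,0.9,0.8],[-1,1,0.8],[-1,1,0.8],[-1,1,0.8],[-1,1,0.8]]' --rot '[[0,0,0],[-0.06,-0.04,-0.06],[-0.12,-0.08,-0.12],[-0.18,-0.12,-0.18],[-0.24,-0.16,-0.24],[-0.3,-0.2,-0.3],[-0.36,-0.24,-0.36],[-0.42,-0.28,-0.42],[-0.48,-0.32,-0.48],[-0.53,-0.36,-0.53]]' --fingers 0

```text
time: 13.6
position: [0.5749, -0.0173, 0.2307]
ee_rot: [[-0.44, 0.804, -0.399], [0.893, 0.436, -0.107], [0.088, -0.404, -0.911]]
contact_force: [-0.2, 0.2, 0.4]
grip_width: 0.0854
gripper_force: 0.0
```

```bash
sed -i 's/DT=.017/DT=.0225/' h.py; python3 - <<'E'
from h import *
t=bot.snapshot("wrist");s=bot.state();p0=np.array(s["position"]);R0=np.array(s["ee_rot"])
v=SOL[1]; p,R=pickpose(v,1,.08); step(p,R); path(p0,R0,p,R)
E
```

```text
offset [-1.109  0.084 -1.462] rot [-0.428 -0.286 -0.417]
path margin 0.81 max joint step 0.12 turn deg 60.0
```

>>> step_arm --offset '[[-0.2,0.05,0],[-0.4,0.08,-0.1],[-0.6,0.08,-0.2],[-0.8,0.08,-0.3],[-1,0.08,-0.4],[-1,0.08,-0.6],[-1,0.08,-0.8],[-1,0.08,-0.8],[-1,0.08,-0.8]]' --rot '[[-0.06,-0.04,-0.06],[-0.12,-0.08,-0.12],[-0.18,-0.12,-0.18],[-0.24,-0.16,-0.24],[-0.3,-0.2,-0.3],[-0.36,-0.24,-0.36],[-0.428,-0.286,-0.417],[-0.428,-0.286,-0.417],[-0.428,-0.286,-0.417]]'

```text
time: 14.55
position: [0.4752, -0.0089, 0.1511]
ee_rot: [[0.268, 0.942, -0.204], [0.779, -0.337, -0.529], [-0.567, -0.017, -0.824]]
contact_force: [0.8, 0.3, -0.5]
grip_width: 0.0855
gripper_force: 0.0
```

```bash
python3 - <<'E'
from h import *
s=bot.state();p0=np.array(s["position"]);R0=np.array(s["ee_rot"]);w=bot.snapshot("wrist")
T=np.eye(4);T[:3,:3]=R0;T[:3,3]=p0;C=np.linalg.inv(T@np.array(w["hand_eye"]))
pj=lambda X:(lambda c:c[:,:2]/c[:,2:]*[w["fx"],w["fy"]]+[w["cx"],w["cy"]])(X@C[:3,:3].T+C[:3,3])
e=proj; v=SOL[1]; c=pj(np.array([[v[0],v[1],.024]]))[0]
ms=bot.masks_of(w,"sol_a"); print(c,[(round(m["score"],2),np.round(m["rect"])) for m in ms])
m=min(ms,key=lambda m:np.hypot(m["rect"][0]+m["rect"][2]/2-c[0],m["rect"][1]+m["rect"][3]/2-c[1]))
print(fit_lying([(pj,m["region"].astype(float))],v),v)
p,R=pickpose(v,1,0); step(p,R)
E
```

```text
[270.67404542 113.03255981] [(0.98, array([236.,  31.,  65., 148.])), (0.96, array([450., 127., 110., 134.]))]
(array([ 0.46402224, -0.00394579,  1.22627267]), np.float64(0.037103361608545396)) [0.4656, -0.0035, np.float64(1.2147491593880533)]
offset [-0.119  0.013 -1.466] rot [-0.008 -0.006 -0.007]
```

>>> step_arm --offset '[[-0.12,0.01,-0.3],[-0.12,0.01,-0.6],[-0.12,0.01,-0.85],[-0.12,0.01,-0.95],[-0.12,0.01,-0.95]]' --rot '[[-0.007,-0.006,-0.004],[-0.007,-0.006,-0.004],[-0.007,-0.006,-0.004],[-0.007,-0.006,-0.004],[-0.007,-0.006,-0.004]]'

```text
time: 15.15
position: [0.4634, -0.0086, 0.0562]
ee_rot: [[0.284, 0.938, -0.199], [0.769, -0.346, -0.538], [-0.573, 0.0, -0.819]]
contact_force: [0.4, 0.2, 0.5]
grip_width: 0.0857
gripper_force: 0.0
```

>>> step_arm --offset '[[0,0,-0.2],[0,0,-0.4],[0,0,-0.5],[0,0,-0.5],[0,0,-0.5]]' --rot '[[0,0,0],[0,0,0],[0,0,0],[0,0,0],[0,0,0]]'

```text
time: 15.65
position: [0.464, -0.0083, 0.0074]
ee_rot: [[0.285, 0.938, -0.196], [0.768, -0.347, -0.538], [-0.573, 0.003, -0.819]]
contact_force: [0.4, 0.3, 0.6]
grip_width: 0.0857
gripper_force: 0.0
```

>>> step_arm --offset '[[0,0,0],[0,0,0],[0,0,0],[0,0,0],[0,0,0],[0,0,0],[0,0,0]]' --rot '[[0,0,0],[0,0,0],[0,0,0],[0,0,0],[0,0,0],[0,0,0],[0,0,0]]' --fingers 1

```text
time: 16.35
position: [0.4637, -0.0081, 0.0071]
ee_rot: [[0.285, 0.938, -0.196], [0.768, -0.346, -0.539], [-0.573, 0.003, -0.819]]
contact_force: [-0.9, 3.2, 8.5]
grip_width: 0.047
gripper_force: 60.3
```

```bash
sed -i 's/^\(SOL=.*\)\[\.4656,-\.0035,np\.radians(69\.6)\]/\1[.4648,-.0037,np.radians(69.9)]/' h.py; python3 - <<'E'
from h import *
store(1)
p,R=plpose(1,.06); print(np.round(p,3))
s=bot.state(); p0=s["position"];R0=np.array(s["ee_rot"]); path(p0+np.array([0,0,.1]),R0,p,R); step(p,R)
E
```

```text
yaw 69.72888860732526 lat err mm 0.5068555101859663 {'foot': [-0.04531468083576936, 5.0183486506548965e-05, 0.011049485296169404], 'axis': [0.8192942926363683, 5.380206231285312e-17, -0.5733732310227543], 'al': np.float64(0.610617191835226), 'fl': np.float64(1.0)}
[ 0.618 -0.031  0.11 ]
path margin 0.37 max joint step 0.23 turn deg 132.0
offset [ 1.54  -0.233  1.034] rot [0.936 0.641 0.925]
```

>>> step_arm --offset '[[0,0,0.1],[0,0,0.4],[0,0,0.7],[0,0,1],[0,0,1],[0.1,0,1],[0.2,0,1],[0.3,0,1],[0.4,0,1],[0.5,0,1],[0.6,0,1],[0.6,0,1]]' --rot '[[0,0,0],[0,0,0],[0,0,0],[0.06,0.04,0.06],[0.12,0.08,0.12],[0.18,0.12,0.18],[0.24,0.16,0.24],[0.3,0.2,0.3],[0.36,0.24,0.36],[0.42,0.28,0.42],[0.48,0.33,0.48],[0.54,0.37,0.54]]'

```text
time: 17.55
position: [0.5242, -0.0085, 0.1067]
ee_rot: [[-0.579, 0.652, -0.49], [0.76, 0.649, -0.035], [0.296, -0.392, -0.871]]
contact_force: [-0.5, 0.6, -5.2]
grip_width: 0.0467
gripper_force: 63.0
```

```bash
python3 - <<'E'
from h import *
p,R=plpose(1,.12)
s=bot.state(); p0=s["position"];R0=np.array(s["ee_rot"]); path(p0,R0,p,R); step(p,R)
E
```

```text
path margin 0.26 max joint step 0.1 turn deg 55.0
offset [ 0.935 -0.23   0.638] rot [0.39  0.272 0.385]
```

>>> step_arm --offset '[[0,-0.05,0.3],[0.1,-0.1,0.6],[0.3,-0.2,0.64],[0.5,-0.23,0.64],[0.7,-0.23,0.64],[0.85,-0.23,0.64],[0.935,-0.23,0.64],[0.935,-0.23,0.64],[0.935,-0.23,0.64]]' --rot '[[0.06,0.04,0.06],[0.12,0.08,0.12],[0.18,0.12,0.18],[0.24,0.16,0.24],[0.3,0.2,0.3],[0.36,0.25,0.35],[0.39,0.272,0.385],[0.39,0.272,0.385],[0.39,0.272,0.385]]'

```text
time: 18.45
position: [0.6168, -0.0312, 0.17]
ee_rot: [[-0.576, 0.024, -0.817], [0.019, 1.0, 0.016], [0.817, -0.006, -0.576]]
contact_force: [-1.4, 0.5, -5.4]
grip_width: 0.0465
gripper_force: 63.8
```

```bash
python3 - <<'E'
from h import *
p,R=plpose(1,.03); step(p,R)
E
```

```text
offset [ 0.008 -0.002 -0.895] rot [0.004 0.002 0.003]
```

>>> step_arm --offset '[[0.01,0,-0.3],[0.01,0,-0.6],[0.01,0,-0.8],[0.01,0,-0.9],[0.01,0,-0.9]]' --rot '[[0.004,0.002,0.003],[0.004,0.002,0.003],[0.004,0.002,0.003],[0.004,0.002,0.003],[0.004,0.002,0.003]]'

```text
time: 18.95
position: [0.6176, -0.0313, 0.08]
ee_rot: [[-0.572, 0.019, -0.82], [0.01, 1.0, 0.016], [0.82, 0.001, -0.573]]
contact_force: [0.3, -0.6, -5.0]
grip_width: 0.0467
gripper_force: 63.8
```

>>> step_arm --offset '[[0,0,-0.1],[0,0,-0.2],[0,0,-0.26],[0,0,-0.26]]' --rot '[[0,0,0],[0,0,0],[0,0,0],[0,0,0]]'

```text
time: 19.35
position: [0.6176, -0.0312, 0.0533]
ee_rot: [[-0.572, 0.018, -0.82], [0.009, 1.0, 0.016], [0.82, 0.002, -0.572]]
contact_force: [0.1, 0.3, -5.4]
grip_width: 0.0466
gripper_force: 63.8
```

```bash
python3 - <<'E'
from h import *
p,R=plpose(1,.0); step(p,R); print(bot.state()["contact_force"],p)
E
```

```text
offset [ 0.001 -0.002 -0.028] rot [-0.001 -0.001 -0.001]
[ 0.05401915  0.33672163 -5.42896398] [ 0.61767271 -0.03142517  0.05046154]
```

>>> step_arm --offset '[[0,0,-0.01],[0,0,-0.02],[0,0,-0.02]]' --rot '[[0,0,0],[0,0,0],[0,0,0]]'

```text
time: 19.65
position: [0.6179, -0.0312, 0.0524]
ee_rot: [[-0.573, 0.018, -0.819], [0.009, 1.0, 0.016], [0.819, 0.001, -0.573]]
contact_force: [-0.6, 0.3, -5.0]
grip_width: 0.0467
gripper_force: 63.8
```

>>> step_arm --offset '[[0,0,-0.01],[0,0,-0.01]]' --rot '[[0,0,0],[0,0,0]]'

```text
time: 19.85
position: [0.6179, -0.0312, 0.0513]
ee_rot: [[-0.573, 0.018, -0.819], [0.009, 1.0, 0.016], [0.819, 0.001, -0.573]]
contact_force: [-0.3, -0.8, -5.1]
grip_width: 0.0466
gripper_force: 63.8
```

>>> step_arm --offset '[[0,0,-0.01],[0,0,-0.01]]' --rot '[[0,0,0],[0,0,0]]'

```text
time: 20.05
position: [0.6179, -0.0312, 0.0505]
ee_rot: [[-0.573, 0.018, -0.819], [0.009, 1.0, 0.016], [0.819, 0.001, -0.573]]
contact_force: [0.3, 0.2, -3.0]
grip_width: 0.0466
gripper_force: 64.0
```

>>> step_arm --offset '[[0,0,-0.01],[0,0,-0.01]]' --rot '[[0,0,0],[0,0,0]]'

```text
time: 20.25
position: [0.6179, -0.0312, 0.0504]
ee_rot: [[-0.573, 0.018, -0.819], [0.01, 1.0, 0.016], [0.819, 0.001, -0.573]]
contact_force: [0.4, 0.3, 5.8]
grip_width: 0.0464
gripper_force: 64.5
```

>>> step_arm --offset '[[0,0,0],[0,0,0],[0,0,0],[0,0,0],[0,0,0]]' --rot '[[0,0,0],[0,0,0],[0,0,0],[0,0,0],[0,0,0]]' --fingers 0.25

```text
time: 20.75
position: [0.6179, -0.0313, 0.0492]
ee_rot: [[-0.573, 0.018, -0.819], [0.009, 1.0, 0.016], [0.819, 0.002, -0.573]]
contact_force: [-0.3, -0.3, 0.1]
grip_width: 0.064
gripper_force: 0.0
```

>>> step_arm --offset '[[0.1,0,0.07],[0.3,-0.01,0.21],[0.5,-0.01,0.4],[0.6,-0.01,0.7],[0.6,-0.01,1],[0.6,-0.01,1]]' --rot '[[0,0,0],[0,0,0],[0,0,0],[0,0,0],[0,0,0],[0,0,0]]'

```text
time: 21.35
position: [0.6786, -0.0323, 0.1532]
ee_rot: [[-0.578, 0.018, -0.816], [0.01, 1.0, 0.016], [0.816, 0.001, -0.578]]
contact_force: [-0.0, 0.4, 0.7]
grip_width: 0.0644
gripper_force: 0.0
```

```bash
python3 - <<'E'
from h import *
s=bot.state();p0=np.array(s["position"]);R0=np.array(s["ee_rot"])
w=bot.snapshot("wrist"); cv2.imwrite("pics/w3.png",w["color"])
v=SOL[2]; p,R=pickpose(v,-1,.12); print(p)
# go via tool-down-ish waypoint with flip change
for M,n in((Rlie(v[2],AL,-1),"pick"),(Rlie(v[2],0,-1),"down")):
    path(p0+np.array([0,0,.08]),R0,p,M); step(p,M)
print(s["joint_positions"],ik(p,R))
E
```

```text
[0.47129783 0.23166891 0.12556908]
path margin -9 max joint step 0.32 turn deg 97.0
offset [-2.07   2.639 -0.254] rot [-0.188 -0.162 -1.055]
path margin -9 max joint step 0.29 turn deg 107.0
offset [-2.07   2.639 -0.254] rot [-0.515 -0.446 -0.976]
[-0.12113403  1.14531485  0.32126217 -0.1681925   2.62135512 -1.77722947] [-0.05413505 -0.06968949  1.98284799  0.64632899  1.25378114 -0.14798546]
```

View pics/w3.png

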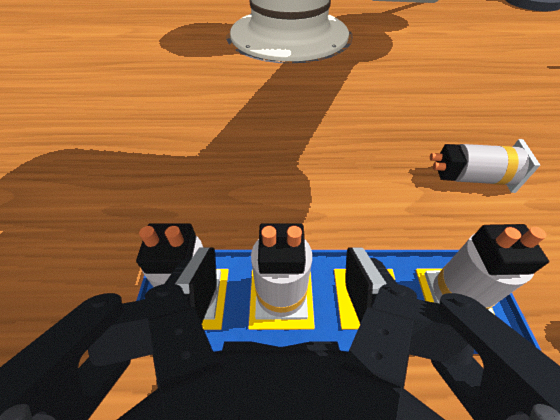

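The wrist view shows the second solenoid on its pad at about (281,290), centred on the pad's columns 250 to 315, next to the first. The last lying one is at (490,165), foot right in this view. I'll check the route to it.

```bash
python3 - <<'E'
from h import *
s=bot.state();p0=np.array(s["position"]);R0=np.array(s["ee_rot"]);v=SOL[2]
p,R=pickpose(v,-1,.15); rv=Ro.from_matrix(R@R0.T).as_rotvec()
a=p0+[-.1,.06,.05]; Ra=Ro.from_rotvec(.45*rv).as_matrix()@R0
path(p0,R0,a,Ra); path(a,Ra,p,R); step(a,Ra); step(p,R,a,Ra)
E
```

```text
path margin -9 max joint step 0.15 turn deg 44.0
path margin 0.59 max joint step 0.09 turn deg 54.0
offset [-1.   0.6  0.5] rot [-0.085 -0.073 -0.475]
offset [-1.07   2.039 -0.454] rot [-0.103 -0.089 -0.58 ]
```

>>> step_arm --offset '[[-0.2,0,0.2],[-0.5,0,0.4],[-0.8,0.1,0.5],[-1,0.2,0.5],[-1,0.3,0.5],[-1,0.4,0.5],[-1,0.5,0.5],[-1,0.6,0.5],[-1,0.6,0.5],[-1,0.6,0.5]]' --rot '[[0,0,0],[0,0,0],[-0.01,-0.01,-0.07],[-0.03,-0.02,-0.14],[-0.04,-0.03,-0.21],[-0.05,-0.04,-0.28],[-0.06,-0.05,-0.35],[-0.075,-0.06,-0.42],[-0.085,-0.073,-0.475],[-0.085,-0.073,-0.475]]' --fingers 0

```text
time: 22.4
position: [0.5772, 0.0272, 0.1996]
ee_rot: [[-0.456, 0.698, -0.552], [0.524, 0.712, 0.468], [0.72, -0.076, -0.69]]
contact_force: [0.1, 0.2, 1.3]
grip_width: 0.0853
gripper_force: 0.0
```

```bash
python3 - <<'E'
from h import *
s=bot.state();p0=np.array(s["position"]);R0=np.array(s["ee_rot"]);v=SOL[2]
p,R=pickpose(v,-1,.12); path(p0,R0,p,R); step(p,R)
E
```

```text
path margin 0.6 max joint step 0.1 turn deg 53.0
offset [-1.059  2.044 -0.74 ] rot [-0.105 -0.09  -0.577]
```

>>> step_arm --offset '[[-0.3,0.2,0],[-0.6,0.4,0],[-0.9,0.6,0],[-1,0.8,0],[-1,1,0],[-1,1,0],[-1,1,0]]' --rot '[[-0.015,-0.015,-0.08],[-0.03,-0.03,-0.16],[-0.045,-0.04,-0.24],[-0.06,-0.05,-0.32],[-0.07,-0.06,-0.4],[-0.09,-0.075,-0.49],[-0.105,-0.09,-0.577]]'

```text
time: 23.1
position: [0.4774, 0.1281, 0.1988]
ee_rot: [[0.098, 0.993, 0.069], [0.814, -0.12, 0.569], [0.573, 0.0, -0.82]]
contact_force: [0.2, 0.1, 0.7]
grip_width: 0.0857
gripper_force: 0.0
```

>>> step_arm --offset '[[-0.06,0.3,0],[-0.06,0.7,-0.1],[-0.06,1,-0.3],[-0.06,1,-0.6],[-0.06,1,-0.6]]' --rot '[[0,0,0],[0,0,0],[0,0,0],[0,0,0],[0,0,0]]'

```text
time: 23.6
position: [0.4695, 0.2286, 0.1358]
ee_rot: [[0.096, 0.994, 0.06], [0.814, -0.113, 0.569], [0.572, -0.006, -0.82]]
contact_force: [-0.6, -0.3, 0.6]
grip_width: 0.0856
gripper_force: 0.0
```

```bash
python3 - <<'E'
from h import *
s=bot.state();p0=np.array(s["position"]);R0=np.array(s["ee_rot"]);w=bot.snapshot("wrist")
T=np.eye(4);T[:3,:3]=R0;T[:3,3]=p0;C=np.linalg.inv(T@np.array(w["hand_eye"]))
pj=lambda X:(lambda c:c[:,:2]/c[:,2:]*[w["fx"],w["fy"]]+[w["cx"],w["cy"]])(X@C[:3,:3].T+C[:3,3])
v=SOL[2]; c=pj(np.array([[v[0],v[1],.024]]))[0]
ms=bot.masks_of(w,"sol_a"); print(c,[(round(m["score"],2),np.round(m["rect"])) for m in ms])
if ms:
    m=min(ms,key=lambda m:np.hypot(m["rect"][0]+m["rect"][2]/2-c[0],m["rect"][1]+m["rect"][3]/2-c[1]))
    print(fit_lying([(pj,m["region"].astype(float))],v),v)
p,R=pickpose(v,-1,0); step(p,R)
E
```

```text
[284.20848897 282.32442597] [(0.74, array([258., 221.,  54., 127.]))]
(array([ 0.47057896,  0.22791596, -1.67927197]), np.float64(0.055264846838092845)) [0.4707, 0.2268, np.float64(-1.6929693744344996)]
offset [-0.004  0.039 -1.339] rot [ 0.    -0.001 -0.004]
```

>>> step_arm --offset '[[0.01,0.04,-0.3],[0.01,0.04,-0.6],[0.01,0.04,-0.8],[0.01,0.04,-0.85],[0.01,0.04,-0.85]]' --rot '[[0,0,0],[0,0,0],[0,0,0],[0,0,0],[0,0,0]]'

```text
time: 24.2
position: [0.4735, 0.2314, 0.0551]
ee_rot: [[0.097, 0.993, 0.068], [0.813, -0.118, 0.57], [0.574, 0.0, -0.819]]
contact_force: [-0.0, -0.2, 0.7]
grip_width: 0.0856
gripper_force: 0.0
```

>>> step_arm --offset '[[0,0,-0.2],[0,0,-0.35],[0,0,-0.44],[0,0,-0.44],[0,0,-0.44]]' --rot '[[0,0,0],[0,0,0],[0,0,0],[0,0,0],[0,0,0]]'

```text
time: 24.7
position: [0.4731, 0.2318, 0.0108]
ee_rot: [[0.097, 0.993, 0.068], [0.813, -0.118, 0.57], [0.574, 0.0, -0.819]]
contact_force: [0.2, -0.8, -0.0]
grip_width: 0.0855
gripper_force: 0.0
```

>>> step_arm --offset '[[0,0,0],[0,0,0],[0,0,0],[0,0,0],[0,0,0],[0,0,0],[0,0,0]]' --rot '[[0,0,0],[0,0,0],[0,0,0],[0,0,0],[0,0,0],[0,0,0],[0,0,0]]' --fingers 1

```text
time: 25.4
position: [0.4732, 0.2318, 0.0109]
ee_rot: [[0.096, 0.993, 0.068], [0.813, -0.118, 0.57], [0.574, 0.001, -0.819]]
contact_force: [-3.5, -2.7, 7.6]
grip_width: 0.0466
gripper_force: 60.0
```

```bash
sed -i 's/\[\.4707,\.2268,np\.radians(-97)\]/[.4707,.2273,np.radians(-96.7)]/' h.py; python3 - <<'E'
from h import *
store(2)
s=bot.state(); p0=s["position"];R0=np.array(s["ee_rot"]); 
p,R=plpose(0,.12); rv=Ro.from_matrix(R@R0.T).as_rotvec(); print(np.round(p,3)); step(p,R)
path(p0+np.array([0,0,.15]),R0,p,R,24)
for k in(.25,.5,.75): # z of foot rel TCP along path
    Q=Ro.from_rotvec(k*rv).as_matrix()@R0; g=json.load(open("g.json")); print(k,(Q@np.array(g["foot"])).round(3),(Q@np.array(g["axis"])).round(2))
E
```

```text
yaw -96.78346384404563 lat err mm 1.918317293110898 {'foot': [0.04292517619981345, 8.609961423890582e-06, 0.01412382569430149], 'axis': [-0.8188623820380818, -5.627213551693165e-18, -0.5739898947567966], 'al': np.float64(0.6113700669593795), 'fl': np.float64(-1.0)}
[0.623 0.054 0.17 ]
offset [ 1.499 -1.782  1.593] rot [-0.707  0.813 -0.723]
path margin 0.23 max joint step 0.1 turn deg 117.0
0.25 [ 0.019  0.041 -0.003] [-0.33 -0.88  0.34]
0.5 [ 0.026  0.031 -0.02 ] [-0.39 -0.63  0.67]
0.75 [ 0.024  0.016 -0.035] [-0.27 -0.31  0.91]
```

>>> step_arm --offset '[[0,0,0.1],[0,0,0.4],[0,0,0.7],[0,-0.2,1],[0,-0.4,1],[0,-0.6,1],[0,-0.8,1],[0,-1,1],[0,-1,1],[0,-1,1],[0,-1,1]]' --rot '[[0,0,0],[0,0,0],[0,0,0],[-0.05,0.055,-0.05],[-0.1,0.11,-0.1],[-0.15,0.17,-0.15],[-0.2,0.23,-0.2],[-0.25,0.285,-0.25],[-0.3,0.34,-0.3],[-0.35,0.4,-0.355],[-0.35,0.4,-0.355]]'

```text
time: 26.5
position: [0.4734, 0.1322, 0.11]
ee_rot: [[0.702, 0.632, -0.328], [0.695, -0.71, 0.118], [-0.158, -0.311, -0.937]]
contact_force: [-0.1, -0.4, -5.2]
grip_width: 0.0465
gripper_force: 62.9
```

```bash
python3 - <<'E'
from h import *
s=bot.state(); p0=s["position"];R0=np.array(s["ee_rot"]); 
p,R=plpose(0,.13); path(p0,R0,p,R);step(p,R)
E
```

```text
path margin 0.21 max joint step 0.16 turn deg 59.0
offset [ 1.497 -0.787  0.703] rot [-0.357  0.409 -0.367]
```

>>> step_arm --offset '[[0,-0.2,0.3],[0,-0.4,0.6],[0.2,-0.6,0.7],[0.4,-0.75,0.7],[0.6,-0.79,0.7],[0.8,-0.79,0.7],[1,-0.79,0.7],[1,-0.79,0.7],[1,-0.79,0.7]]' --rot '[[-0.05,0.055,-0.05],[-0.1,0.11,-0.1],[-0.15,0.17,-0.15],[-0.2,0.23,-0.2],[-0.25,0.285,-0.25],[-0.3,0.34,-0.3],[-0.357,0.409,-0.367],[-0.357,0.409,-0.367],[-0.357,0.409,-0.367]]'

```text
time: 27.4
position: [0.5729, 0.0523, 0.1788]
ee_rot: [[0.576, -0.016, -0.817], [-0.004, -1.0, 0.017], [-0.817, -0.006, -0.576]]
contact_force: [-0.3, -0.2, -4.6]
grip_width: 0.0463
gripper_force: 64.6
```

```bash
python3 - <<'E'
from h import *
p,R=plpose(0,.04); step(p,R)
E
```

```text
offset [ 0.501  0.012 -0.885] rot [-0.004  0.002 -0.002]
```

>>> step_arm --offset '[[0.25,0.01,0],[0.5,0.01,0],[0.5,0.01,-0.2],[0.5,0.01,-0.5],[0.5,0.01,-0.75],[0.5,0.01,-0.88],[0.5,0.01,-0.88]]' --rot '[[-0.004,0.002,-0.002],[-0.004,0.002,-0.002],[-0.004,0.002,-0.002],[-0.004,0.002,-0.002],[-0.004,0.002,-0.002],[-0.004,0.002,-0.002],[-0.004,0.002,-0.002]]'

```text
time: 28.1
position: [0.6223, 0.0538, 0.0923]
ee_rot: [[0.574, -0.019, -0.819], [-0.012, -1.0, 0.015], [-0.819, 0.002, -0.574]]
contact_force: [-0.4, -0.1, -5.0]
grip_width: 0.0464
gripper_force: 64.6
```

>>> step_arm --offset '[[0,0,-0.1],[0,0,-0.2],[0,0,-0.3],[0,0,-0.35],[0,0,-0.35]]' --rot '[[0,0,0],[0,0,0],[0,0,0],[0,0,0],[0,0,0]]'

```text
time: 28.6
position: [0.6226, 0.0538, 0.0563]
ee_rot: [[0.573, -0.02, -0.82], [-0.014, -1.0, 0.015], [-0.82, 0.004, -0.573]]
contact_force: [-0.1, -0.5, -5.1]
grip_width: 0.0463
gripper_force: 64.6
```

```bash
python3 - <<'E'
from h import *
p,R=plpose(0,.0); step(p,R); print(p)
E
```

```text
offset [ 0.004 -0.002 -0.06 ] rot [ 0.002 -0.001  0.001]
[0.62302943 0.05355958 0.05025675]
```

>>> step_arm --offset '[[0,0,-0.01],[0,0,-0.02],[0,0,-0.03],[0,0,-0.04],[0,0,-0.04]]' --rot '[[0.002,0,0],[0.002,0,0],[0.002,0,0],[0.002,0,0],[0.002,0,0]]'

```text
time: 29.1
position: [0.6228, 0.0538, 0.0532]
ee_rot: [[0.574, -0.02, -0.819], [-0.012, -1.0, 0.016], [-0.819, 0.001, -0.574]]
contact_force: [-0.8, 0.4, -4.4]
grip_width: 0.0464
gripper_force: 64.6
```

>>> step_arm --offset '[[0,0,-0.01],[0,0,-0.02],[0,0,-0.02]]' --rot '[[0,0,0],[0,0,0],[0,0,0]]'

```text
time: 29.4
position: [0.6229, 0.0538, 0.052]
ee_rot: [[0.574, -0.02, -0.819], [-0.012, -1.0, 0.016], [-0.819, 0.001, -0.574]]
contact_force: [0.8, 1.2, 4.8]
grip_width: 0.0463
gripper_force: 65.2
```

>>> step_arm --offset '[[0,0,0],[0,0,0],[0,0,0],[0,0,0],[0,0,0]]' --rot '[[0,0,0],[0,0,0],[0,0,0],[0,0,0],[0,0,0]]' --fingers 0.25

```text
time: 29.9
position: [0.6228, 0.0537, 0.0512]
ee_rot: [[0.574, -0.02, -0.819], [-0.012, -1.0, 0.016], [-0.819, 0.001, -0.574]]
contact_force: [-0.2, 0.6, -0.8]
grip_width: 0.064
gripper_force: 0.0
```

>>> step_arm --offset '[[0.1,0,0.07],[0.3,-0.01,0.21],[0.5,-0.01,0.4],[0.6,-0.01,0.7],[0.6,-0.01,1],[0.6,-0.01,1]]' --rot '[[0,0,0],[0,0,0],[0,0,0],[0,0,0],[0,0,0],[0,0,0]]'

```text
time: 30.5
position: [0.6835, 0.0527, 0.1551]
ee_rot: [[0.578, -0.02, -0.816], [-0.012, -1.0, 0.016], [-0.816, 0.001, -0.578]]
contact_force: [-0.3, -0.2, 0.6]
grip_width: 0.0643
gripper_force: 0.0
```

>>> step_arm --offset '[[-0.2,0,0.4],[-0.5,0,0.7],[-0.8,0,0.9],[-1,0,1],[-1,0,1]]' --rot '[[0,0,0],[0,0,0],[0,0,0],[0,0,0],[0,0,0]]'

```text
time: 31.0
position: [0.5812, 0.0529, 0.254]
ee_rot: [[0.576, -0.02, -0.817], [-0.012, -1.0, 0.016], [-0.817, 0.001, -0.576]]
contact_force: [0.0, 0.5, 0.6]
grip_width: 0.0641
gripper_force: 0.0
```

>>> step_arm --offset '[[-0.3,-0.3,0.2],[-0.6,-0.6,0.4],[-0.9,-0.9,0.5],[-1,-1,0.5],[-1,-1,0.5]]' --rot '[[0,0,0],[0,0,0],[0,0,0],[0,0,0],[0,0,0]]'

```text
time: 31.5
position: [0.4823, -0.0485, 0.3015]
ee_rot: [[0.574, -0.022, -0.818], [-0.013, -1.0, 0.018], [-0.819, 0.001, -0.574]]
contact_force: [-0.7, 0.0, 1.2]
grip_width: 0.0641
gripper_force: 0.0
```

>>> step_arm --offset '[[-0.2,-0.3,0.1],[-0.4,-0.6,0.2],[-0.6,-0.9,0.2],[-0.6,-1,0.2],[-0.6,-1,0.2]]' --rot '[[0,0,0],[0,0,0],[0,0,0],[0,0,0],[0,0,0]]'

```text
time: 32.0
position: [0.4235, -0.1478, 0.3206]
ee_rot: [[0.573, -0.022, -0.819], [-0.013, -1.0, 0.018], [-0.819, 0.0, -0.573]]
contact_force: [-0.2, 0.1, -0.2]
grip_width: 0.0637
gripper_force: 0.0
```

```bash
python3 - <<'E'
from h import *
p=bot.snapshot("side"); t=bot.snapshot("top")
cv2.imwrite("pics/f.png",np.vstack([cv2.resize(p["color"][140:290,180:380],(800,400)),cv2.resize(t["color"][150:200,200:360],(800,200))]))
E
```

```text
(no output)
```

View pics/f.png

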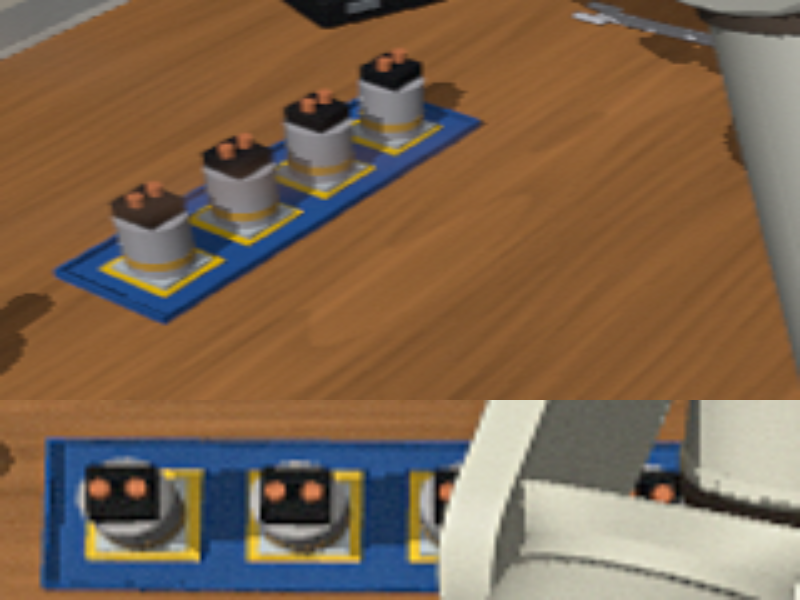

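The final view shows four upright solenoids in a neat row, each on its pad and untouched by the arm. One numeric check against the standing one before I hand in.

```bash
python3 - <<'E'
from h import *
p=bot.snapshot("side"); ms=bot.masks_of(p,"sol_a")+bot.masks_of(p,"sol_done")
c,s=np.cos(TR),np.sin(TR); R=np.array([[0,-s,c],[0,c,s],[1,0,0]]) ; R=np.c_[[0,0,1],[-s,c,0],np.cross([0,0,1],[-s,c,0])]
for x,y in[[.6376,.1383]]+PADS:
    k=proj(p,[x,y,.061])[0]; m=min(ms,key=lambda m:np.hypot(m["rect"][0]+m["rect"][2]/2-k[0],m["rect"][1]+m["rect"][3]/2-k[1]))
    r=m["region"].astype(float)
    f=lambda w:np.abs(render(lambda X:proj(p,X),lambda X:X@R.T+[x+w[0]*.01,y+w[1]*.01,.055])-r).sum()/r.sum()
    o=minimize(f,[0,0],method="Nelder-Mead",options=dict(initial_simplex=[[-.3,-.3],[.7,0],[0,.7]],xatol=.01)); print((x,y),"dev mm",np.round(o.x*10,1),round(o.fun,3))
E
```

```text
(0.6376, 0.1383) dev mm [1.9 1.7] 0.084
(0.6361, 0.0533) dev mm [ 1.3 -0.6] 0.073
(0.6346, -0.0317) dev mm [0.4 0.6] 0.051
(0.6328, -0.1167) dev mm [ 1.3 -0.8] 0.056
```

All within about 2 mm of the pad centres and of each other.

```bash
python3 -c "
from cell import bot
print(bot.sign_off())"
```

```text
the job is handed in; nothing more can be done
None
```

I stood all three solenoids cap up on the free pads, each within about 2 mm of its pad centre by the camera check and square to the tray, and handed the job in at about 32 s of the 66 s allowed; the judge's result was not shown.

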